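# Put the cream jars away in the empty cells of a covered crate

## Robot

A 6-joint arm with a two-finger parallel gripper is mounted at the origin on a cart in front of the work surface, level with it; the furniture and walls round the work are solid. World frame = base frame: x ahead of the robot, y to its left, z up, the work surface at z = 0. Lengths are in mm, angles in degrees, forces in N, time in s.
With the tool pointing down it reaches from about 250 to 850 mm from the base axis. Payload 12.5 kg.
Tool frame: the origin (TCP) lies midway between the tips of the shut fingers; the grasp point (between the pads) lies 19 mm behind it; z points along the fingers, y is the line along which they close (so a half turn about z gives the same grasp; the last joint's range is limited). The gripper opens to 93 mm and grips with 3 to 60 N. Pads are 15 mm wide; open, the fingers measure 128 mm over their backs; the gripper's body (75 mm by 188 mm) begins 65 mm behind the grasp point.
Start: joints at [59.095, 20.094, 94.641, -0, 65.266, -4.847], TCP at [241.573, 494.092, 218.633] pointing down, gripper open.
Joint ranges: [-157.81, 157.81], [-45, 120.19], [0.68, 151.7], [-89.99, 269.99], [4.06, 180], [-164.3, 164.3]. Speed limits (degrees/s): [127.2, 127.2, 159.86, 180, 180, 180].

## Interface

Orientations are given as [roll, pitch, yaw] about the fixed x, y, z axes, in that order (R = Rz(yaw) Ry(pitch) Rx(roll)).
In Python, from workcell import robot gives the robot as it stands.
- The arm moves only by the shell command python3 -m handwheel 'ROWS' [FORCE]. ROWS is text: rows parted by semicolons, each of 5 numbers parted by spaces: the shift along the tool's x, y, z normalised to -1 to 1, where 1 is 0.3 m, then the turn about the tool's z normalised to -1 to 1, where 1 is 120 degrees, then the closure, from -1 (fully open) to 1 (shut). A call has 1 to 5 rows; each row is the pose to reach, as a shift and turn from the pose commanded when the call began, along the tool's axes at that moment; what a row does not reach only later rows make up. A row lasts 1/8 s, in which the tool goes at most 62.5 mm and 10.7 degrees, less where a joint would pass 70% of its speed; a pose out of reach is approached as far as the arm can. A call with a number of a shift or a turn outside -1 to 1 is refused whole. A call with a gripper value outside its range is refused whole. The fingers move at their own pace and stop on an object; FORCE is the grip in N (left out, the last holds). Time passes only in rows, so rows that repeat a pose let the fingers close. It gives the time, the measured TCP pose, the force, the opening and the grip force at its end, in the units of the state.
- robot.sense(): the state, without advancing time (a new reading comes with each control period).
- robot.grab_frame(name): name is "scene" or "top" or "wrist"; returns the picture (420x560x3 uint8, blue, green, red); there is no depth.
- robot.get_calibration(name): a dict with "intrinsics" (3x3 intrinsics, pixels), "pose" (4x4, takes a point from camera to world coordinates); the wrist camera has in their place "T_tool_cam" (4x4, takes a point from camera to tool coordinates, whose origin is the TCP and whose axes are the flange's). Camera axes: x right, y down, z forward; pixel columns grow to the right and rows downward; lengths in mm; the calibration is good to about 2 mm. The wrist camera is an equidistant fisheye: a pixel r from the principal point sees the ray r / f radians off the axis. A picture is of the moment at which its call begins: read the wrist's pose just before it. get_calibration takes no time and is no camera call.
- robot.finish_job(): hands the job in; it is judged then, once.
Trained networks look in the newest picture that a camera, given by its name, has taken for a name from the list of things; names that differ only in an ending like _2 or _b are one class to them, and where a whole thing is asked for, a point or a joint stands for the part that bears it (a point fixed in the world has none). Each returns a list of dicts, best first, with "confidence" (0 to 1); they miss things now and then, are a little off and sometimes report something else, mostly with a low value. They report only what shows in the picture. A call takes as long as a camera call. They do not tell look-alikes from the thing itself.
- robot.search_frame(thing, camera): "box" ([left, top, right, bottom] in pixels, round what is visible of it).
- robot.pinpoint(thing, camera): "xy" ([column, row] in pixels: a listed point, or the origin of a listed thing).
The state is a dict: "t": time; "qpos": joint angles; "qvel": joint speeds; "tau": joint torques, N m; "tool_pos": TCP position; "eef_rot": TCP orientation; "ft_force": force on the tool from outside, world axes, zero at the start; "ft_torque": the same for the moment, N m; "grip_width": finger opening in mm; "grasp_force": force on a finger pad.
Only numpy, scipy, OpenCV 4.12 (cv2) and the standard library are available. Lean on these libraries where they do the work, as an engineer would, in place of code of your own. Each camera call takes 0.05 s, during which the arm holds its last target. There are 200 camera calls.

## Task

Some cells of the grey covered crate already hide a jar under their blue sprung cover, and you can only tell by touch: press on a cover with the closed, empty gripper; over an empty cell it sinks about two centimetres, over a full one it stops after a few millimetres. Find an empty cell like this before you bring any jar over, then stand every cream-white jar upright in an empty cell of its own, its cover fully down under it, and never let go of a jar on the cover of a full cell. Leave the amber bottle, the wash bottle and the dish where they stand.

Things in the scene. Friction and masses are not known exactly. Their poses are not given: they have to be found in the camera images.
- crate: grey crate fixed on the bench, 284 x 144 x 78 mm; origin: centre of its underside, x along the long side, z up. 4 x 2 cells, 66 mm square, 70 mm pitch, 4 mm walls, each closed by a blue sprung cover (63 mm), top 75 mm above the bench, 3 mm under the rim. 3 or 4 cells hide such a jar, unseen. The springs are weak (under 0.5 N): covers rise when let go, a bottle's weight keeps one down
- cover_1 (a joint): cover 1, its centre at x = -105, y = -35 mm in the crate's frame. Value: how far it is pressed down, m: 0 at rest whether the cell is full or empty; pressed, it goes down 20 mm to a hard stop over an empty cell, and only about 6 mm, onto the hidden jar, over a full one
- cover_2 (a joint): cover 2, its centre at x = -35, y = -35 mm in the crate's frame. Value: how far it is pressed down, m: 0 at rest whether the cell is full or empty; pressed, it goes down 20 mm to a hard stop over an empty cell, and only about 6 mm, onto the hidden jar, over a full one
- cover_3 (a joint): cover 3, its centre at x = +35, y = -35 mm in the crate's frame. Value: how far it is pressed down, m: 0 at rest whether the cell is full or empty; pressed, it goes down 20 mm to a hard stop over an empty cell, and only about 6 mm, onto the hidden jar, over a full one
- cover_4 (a joint): cover 4, its centre at x = +105, y = -35 mm in the crate's frame. Value: how far it is pressed down, m: 0 at rest whether the cell is full or empty; pressed, it goes down 20 mm to a hard stop over an empty cell, and only about 6 mm, onto the hidden jar, over a full one
- cover_5 (a joint): cover 5, its centre at x = -105, y = +35 mm in the crate's frame. Value: how far it is pressed down, m: 0 at rest whether the cell is full or empty; pressed, it goes down 20 mm to a hard stop over an empty cell, and only about 6 mm, onto the hidden jar, over a full one
- cover_6 (a joint): cover 6, its centre at x = -35, y = +35 mm in the crate's frame. Value: how far it is pressed down, m: 0 at rest whether the cell is full or empty; pressed, it goes down 20 mm to a hard stop over an empty cell, and only about 6 mm, onto the hidden jar, over a full one
- cover_7 (a joint): cover 7, its centre at x = +35, y = +35 mm in the crate's frame. Value: how far it is pressed down, m: 0 at rest whether the cell is full or empty; pressed, it goes down 20 mm to a hard stop over an empty cell, and only about 6 mm, onto the hidden jar, over a full one
- cover_8 (a joint): cover 8, its centre at x = +105, y = +35 mm in the crate's frame. Value: how far it is pressed down, m: 0 at rest whether the cell is full or empty; pressed, it goes down 20 mm to a hard stop over an empty cell, and only about 6 mm, onto the hidden jar, over a full one
- jar_1: cream-white screw-lid jar, about 70 g, 60 mm tall, body 52 mm diameter, ribbed lid 53 mm diameter from 44 to 60 mm up; origin: centre of its base, z up. 3 or 4 such stand right of the microscope (an absent one reads None throughout). Grip the lid; fingers closing along a diagonal of the cell stay clear of jars in the next cells. In an empty cell, cover down, its base is 55 mm above the bench
- jar_2: cream-white screw-lid jar, about 70 g, 60 mm tall, body 52 mm diameter, ribbed lid 53 mm diameter from 44 to 60 mm up; origin: centre of its base, z up. 3 or 4 such stand right of the microscope (an absent one reads None throughout). Grip the lid; fingers closing along a diagonal of the cell stay clear of jars in the next cells. In an empty cell, cover down, its base is 55 mm above the bench
- jar_3: cream-white screw-lid jar, about 70 g, 60 mm tall, body 52 mm diameter, ribbed lid 53 mm diameter from 44 to 60 mm up; origin: centre of its base, z up. 3 or 4 such stand right of the microscope (an absent one reads None throughout). Grip the lid; fingers closing along a diagonal of the cell stay clear of jars in the next cells. In an empty cell, cover down, its base is 55 mm above the bench
- jar_4: cream-white screw-lid jar, about 70 g, 60 mm tall, body 52 mm diameter, ribbed lid 53 mm diameter from 44 to 60 mm up; origin: centre of its base, z up. 3 or 4 such stand right of the microscope (an absent one reads None throughout). Grip the lid; fingers closing along a diagonal of the cell stay clear of jars in the next cells. In an empty cell, cover down, its base is 55 mm above the bench
- amber_bottle: amber bottle with black cap, 46 mm diameter, 86 mm tall, behind the jars; origin at the centre of its base. Bystander
- wash_bottle: blue wash bottle with bent spout, 176 mm tall, behind the jars; origin at the centre of its base. Bystander
- dish: clear round dish, 84 mm diameter, 16 mm tall, near the front edge at the right; origin at the centre of its base. Bystander
- microscope: white stereo microscope between jars and crate, fixed, an obstacle about 0.25 m wide (y), 0.30 m deep, 0.36 m tall, origin at the middle of its base; carry things over it
Things that resemble listed ones, but are neither listed nor needed, are in the scene too. Leave any yellow look-alike of the jar_1 alone.

How it is judged:
By the outcome, as a careful person would: the job done as asked, in the order asked, and still so for the second after the job is handed in, with the robot touching nothing.
Of stored_1, stored_2, stored_3, stored_4, stored_5, stored_6, stored_7, stored_8 only 3 to 4 are there at a start; the rules pass over those that are not, and their reading is None.
Of jar_1, jar_2, jar_3, jar_4 only 3 to 4 are there at a start; the rules pass over those that are not, and their reading is None.
At some moment in a run one of jar_1, jar_2, jar_3, jar_4 may be knocked a few centimetres aside while the robot is not near it.
It also fails if it takes over 210 s, if anything falls off the work surface, if the arm or the gripper's body presses on something with over 40 N, if the wrist force passes 120 N, or if a joint passes its speed limit or range.

## Working session

There is one attempt and no reset: what is moved stays moved. The work goes in short steps, Python scripts to look and compute and a shell command to move; the robot and the scene stay as the last step left them, time stands still between calls to the robot, and variables do not carry over. Pictures are saved under pics/ and viewed, at most 14 in all, crops included, and the job is handed in when it is done.

```bash
ls; mkdir -p pics
cat > h.py <<'E'
import numpy as np, cv2
from workcell import robot
from scipy.spatial.transform import Rotation as R
def snap(n,f): 
    im=robot.grab_frame(n); cv2.imwrite('pics/'+f,im); return im
def ray(n,uv):
    c=robot.get_calibration(n); K=np.array(c['intrinsics']); P=np.array(c['pose'])
    d=P[:3,:3]@np.linalg.inv(K)@np.array([uv[0],uv[1],1.]); return P[:3,3],d
def at(n,uv,z):
    o,d=ray(n,uv); return o+d*(z-o[2])/d[2]
def proj(n,p):
    c=robot.get_calibration(n); K=np.array(c['intrinsics']); P=np.linalg.inv(np.array(c['pose']))
    q=K@(P[:3,:3]@np.array(p,float)+P[:3,3]); return q[:2]/q[2]
E
python3 - <<'E'
from h import *
np.set_printoptions(precision=1,suppress=True)
a=snap('top','top0.png');b=snap('scene','sc0.png')
for n in ('top','scene'):
    print(n,np.array(robot.get_calibration(n)['pose'])[:3].tolist())
    for t in ('jar_1','crate','cover_1','amber_bottle','wash_bottle','dish','microscope'):
        for d in robot.pinpoint(t,n): print(t,round(d['confidence'],2),np.round(d['xy']),at(n,d['xy'],75 if 'cover' in t else 0))
    for d in robot.search_frame('jar_1',n): print('box',d)
s=robot.sense();print(s)
E
```

```text
pics
top [[-0.0003364943653644387, -0.9749154268015624, 0.22257537454954335, 205.3493024110113], [-0.9999963051371425, 0.0009284485794572922, 0.0025549354783382023, -68.4025129174938], [-0.0026974958026372586, -0.22257369244266656, -0.9749121370404782, 1530.8360219158449]]
jar_1 0.87 [368. 230.] [ 488.1 -336.     0. ]
jar_1 0.84 [368. 196.] [ 587.9 -339.6    0. ]
jar_1 0.83 [334. 276.] [ 356.6 -234.1    0. ]
jar_1 0.72 [318. 196.] [ 589.6 -191.1    0. ]
jar_1 0.72 [359. 253.] [ 420.6 -305.1    0. ]
jar_1 0.55 [323. 234.] [ 478.  -204.9    0. ]
crate 0.82 [160. 228.] [494.5 266.2   0. ]Traceback (most recent call last):
  File "<stdin>", line 7, in <module>
ValueError: it knows: amber_bottle, crate, dish, jar, microscope, wash_bottle
```

View pics/top0.png

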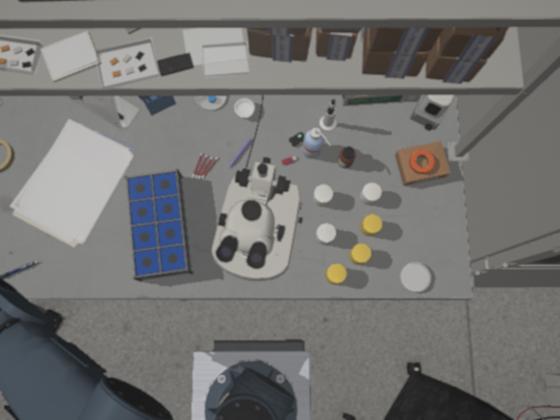

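View pics/sc0.png

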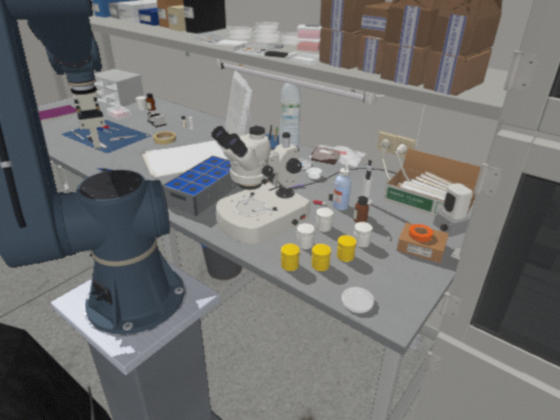

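Top view: white jars at about (323,194), (372,192) and (327,233). The yellow look-alikes are at (372,224), (361,253) and (337,273). The crate is at (160,226). The scene view shows the same three white and three yellow jars. Next I'll fit the crate and confirm the jars in a crop.

Run:
```python
from h import *
np.set_printoptions(precision=1,suppress=True)
a=cv2.imread('pics/top0.png')
hsv=cv2.cvtColor(a,cv2.COLOR_BGR2HSV)
m=((hsv[...,0]>105)&(hsv[...,0]<130)&(hsv[...,1]>130)).astype(np.uint8)
m[:, :100]=0;m[:,210:]=0;m[:150]=0;m[300:]=0
ys,xs=np.nonzero(m)
W=np.array([at('top',(x,y),75)[:2] for x,y in zip(xs,ys)],np.float32)
print(len(W),cv2.minAreaRect(W))
for t in ('crate','amber_bottle','wash_bottle','dish','microscope'):
    for n in ('top','scene'):
        robot.grab_frame(n)
        for d in robot.pinpoint(t,n)[:1]: print(t,n,round(d['confidence'],2),np.round(d['xy']),at(n,d['xy'],0))
robot.grab_frame('scene')
for d in robot.pinpoint('jar_1','scene'): print('jar sc',round(d['confidence'],2),np.round(d['xy']),at('scene',d['xy'],0))
s=robot.sense();print(s)
c=cv2.resize(a[100:300,110:430],None,fx=2.5,fy=2.5,interpolation=cv2.INTER_CUBIC);cv2.imwrite('pics/c0.png',c)
```

```text
Traceback (most recent call last):
  File "h.py", line 10, in at
    o,d=ray(n,uv); return o+d*(z-o[2])/d[2]
        ~~~^^^^^^
  File "h.py", line 7, in ray
    c=robot.get_calibration(n); K=np.array(c['intrinsics']); P=np.array(c['pose'])
ValueError: time passes only in moves, steps and waits
```

```bash
cat > p.py <<'E'
s=open('h.py').read()
s=s.replace("c=robot.get_calibration(n);","c=cal(n);").replace("def ray","import functools\n@functools.lru_cache(None)\ndef cal(n): return robot.get_calibration(n)\ndef ray")
open('h.py','w').write(s)
E
python3 p.py
python3 - <<'E'
from h import *
np.set_printoptions(precision=1,suppress=True)
a=cv2.imread('pics/top0.png')
hsv=cv2.cvtColor(a,cv2.COLOR_BGR2HSV)
m=((hsv[...,0]>105)&(hsv[...,0]<130)&(hsv[...,1]>130)).astype(np.uint8)
m[:, :100]=0;m[:,210:]=0;m[:150]=0;m[300:]=0
m=cv2.morphologyEx(m,cv2.MORPH_OPEN,np.ones((3,3)))
ys,xs=np.nonzero(m)
W=np.array([at('top',(x,y),75)[:2] for x,y in zip(xs,ys)],np.float32)
print(len(W),cv2.minAreaRect(W))
for t in ('crate','amber_bottle','wash_bottle','dish','microscope'):
    for n in ('top','scene'):
        robot.grab_frame(n)
        for d in robot.pinpoint(t,n)[:1]: print(t,n,round(d['confidence'],2),np.round(d['xy']),at(n,d['xy'],0))
for d in (robot.grab_frame('scene'),robot.pinpoint('jar_1','scene'))[1]: print('jar sc',round(d['confidence'],2),np.round(d['xy']),at('scene',d['xy'],0))
s=robot.sense();print({k:np.round(v,2).tolist() for k,v in s.items()})
c=cv2.resize(a[100:300,110:430],None,fx=2.5,fy=2.5,interpolation=cv2.INTER_CUBIC);cv2.imwrite('pics/c0.png',c)
E
```

```text
3035 ((496.4482116699219, 261.9541015625), (269.9649963378906, 130.22390747070312), 8.189061164855957)
crate top 0.63 [321. 200.] [ 578.7 -202.     0. ]
crate scene 0.91 [207. 192.] [498.2 256.7   0. ]
amber_bottle top 0.71 [343. 164.] [ 686.7 -269.1    0. ]
amber_bottle scene 0.83 [361. 220.] [ 692.3 -278.9    0. ]
wash_bottle top 0.94 [318. 152.] [ 725.1 -193.6    0. ]
wash_bottle scene 0.8 [340. 207.] [ 717.9 -182.2    0. ]
dish top 0.79 [414. 276.] [ 357.  -458.3    0. ]
dish scene 0.64 [355. 302.] [ 345.8 -456.6    0. ]
microscope scene 0.69 [360. 240.] [ 588.8 -332.4    0. ]
jar sc 0.96 [346. 254.] [ 502.9 -335.8    0. ]
jar sc 0.95 [360. 240.] [ 593.9 -332.     0. ]
jar sc 0.91 [322. 224.] [ 588.9 -193.1    0. ]
jar sc 0.79 [286. 264.] [ 355.6 -223.8    0. ]
jar sc 0.69 [321. 269.] [ 398.9 -313.5   -0. ]
jar sc 0.65 [303. 242.] [ 472.7 -199.6    0. ]
{'t': 1.3, 'qpos': [59.09, 20.09, 94.64, 0.0, 65.26, -4.85], 'qvel': [0.07, -0.07, -0.1, 0.04, 0.12, -0.05], 'tau': [0.0, -49.73, -28.55, 0.07, 0.02, -0.0], 'tool_pos': [241.58, 494.09, 218.63], 'eef_rot': [180.0, -0.0, 153.94], 'ft_force': [-0.38, -0.43, -0.27], 'ft_torque': [-0.01, -0.04, -0.01], 'grasp_force': 0.0, 'grip_width': 93.03}
```

View pics/c0.png

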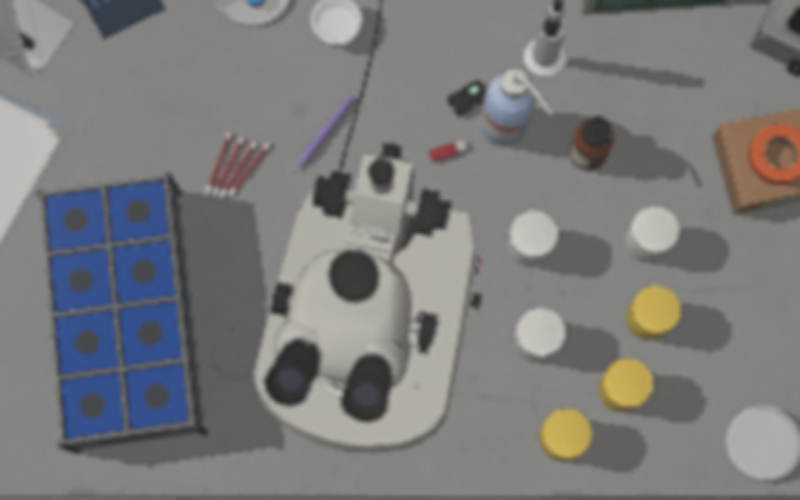

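White jars in the crop are at (533,233), (655,230) and (541,332), so they fit "cream-white". The yellow ones at (655,310), (627,383) and (566,433) are to be left. The white cup at (337,20) is behind the microscope and isn't a jar. Next I'll fit the cover centres.

```bash
cat >> h.py <<'E'
def plan(p,yaw=None):
    s=robot.sense(); r=R.from_euler('xyz',s['eef_rot'],degrees=True)
    d=r.inv().apply(np.array(p)-s['tool_pos'])/300
    t=0 if yaw is None else -((yaw-s['eef_rot'][2]+90)%180-90)/120
    return np.round(np.append(d,t),4)
E
python3 - <<'E'
from h import *
np.set_printoptions(precision=1,suppress=True)
px=np.array([(75,219),(138,211),(81,280),(144,271),(87,342),(150,333),(92,405),(157,396)])/2.5+[110,100]-0.3
W=np.array([at('top',p,75)[:2] for p in px])
M=np.array([(x,y) for x in (105,35,-35,-105) for y in (35,-35)],float)
A=M-M.mean(0);c=W.mean(0);B=W-c
U,S,Vt=np.linalg.svd(A.T@B);Q=(U@Vt).T
print('c',c,'yaw',np.degrees(np.arctan2(Q[1,0],Q[0,0])),'res',W-c-A@Q.T)
C=np.array([496.5,262.5]);th=np.radians(np.degrees(np.arctan2(Q[1,0],Q[0,0])))
r=np.array([[np.cos(th),-np.sin(th)],[np.sin(th),np.cos(th)]])
for i,(y,x) in enumerate([(y,x) for y in(-35,35) for x in (-105,-35,35,105)]):
    print(i+1,c+r@[x,y])
E
```

```text
c [496.8 261.3] yaw 8.149232686306071 res [[ 0.6  0.5]
 [-0.2 -0.2]
 [ 0.  -0. ]
 [ 0.2 -0. ]
 [-0.2 -0.5]
 [-0.2  0.3]
 [-0.1  0.4]
 [-0.2 -0.4]]
1 [397.8 211.8]
2 [467.1 221.7]
3 [536.4 231.7]
4 [605.7 241.6]
5 [387.9 281.1]
6 [457.2 291. ]
7 [526.5 300.9]
8 [595.8 310.9]
```

```bash
python3 -c "
from h import *
print(plan([387.9,281.1,130],143.15))"
```

```text
[-0.7501 -0.4235  0.2954  0.0899]
```

```bash
python3 -m handwheel '-0.75 -0.4235 0.2954 0.09 1; -0.75 -0.4235 0.2954 0.09 1; -0.75 -0.4235 0.2954 0.09 1; -0.75 -0.4235 0.2954 0.09 1; -0.75 -0.4235 0.2954 0.09 1' 10; python3 -m handwheel '0 0 0 0 1;0 0 0 0 1'; python3 -c "
from h import *
for c in ([387.9,281.1,100],[387.9,281.1,66],[457.2,291,130]): print(plan(c,143.15))"
```

```text
t: 1.92
tool_pos: [388.8, 278.7, 129.1]
eef_rot: [-179.9, -0.0, 143.0]
ft_force: [-0.2, -0.2, -0.0]
grip_width: 47.4
grasp_force: 0.0
t: 2.17
tool_pos: [387.7, 281.8, 130.4]
eef_rot: [180.0, 0.0, 143.2]
ft_force: [0.6, 0.0, 0.9]
grip_width: 27.6
grasp_force: 0.0
[-2.000e-03 -1.600e-03  1.012e-01  1.000e-04]
[-1.900e-03 -1.700e-03  2.146e-01  1.000e-04]
[-1.670e-01  1.634e-01  1.300e-03  1.000e-04]
```

```bash
python3 -m handwheel '0 0 0 0 1;0 0 0.17 0 1;0 0 0.17 0 1;0 0 0.17 0 1'; python3 -m handwheel '0 0 0.02 0 1;0 0 0.04 0 1;0 0 0.04 0 1;0 0 0.04 0 1'
```

```text
t: 2.68
tool_pos: [388.2, 281.8, 80.3]
eef_rot: [180.0, 0.0, 143.2]
ft_force: [1.2, -0.6, 0.4]
grip_width: 0.2
grasp_force: 0.0
t: 3.18
tool_pos: [388.6, 281.6, 69.6]
eef_rot: [179.9, 0.0, 143.1]
ft_force: [-10.0, -5.1, 38.1]
grip_width: 0.6
grasp_force: 18.6
```

```bash
python3 -m handwheel '0 0 -0.1 0 1;-0.165 0.165 -0.1 0 1;-0.165 0.165 -0.1 0 1;-0.165 0.165 -0.03 0 1; -0.165 0.165 -0.003 0 1';python3 -m handwheel '0 0 0 0 1;0 0 0 0 1'
```

```text
t: 3.8
tool_pos: [456.2, 290.6, 66.9]
eef_rot: [-179.9, -0.1, 143.1]
ft_force: [-0.1, 0.4, 0.1]
grip_width: 0.4
grasp_force: 0.1
t: 4.05
tool_pos: [457.2, 291.2, 68.5]
eef_rot: [180.0, 0.0, 143.2]
ft_force: [0.1, -0.2, 0.8]
grip_width: 0.6
grasp_force: 0.1
```

Cell 5 is full (38 N at 69.6 mm) and cell 6 looks empty. I'll press 6 to the bottom and then try cell 7.

```bash
python3 -m handwheel '0 0 0.02 0 1;0 0 0.035 0 1;0 0 0.035 0 1';python3 -m handwheel '0 0 -0.1 0 1;0 0 -0.13 0 1;-0.165 0.165 -0.13 0 1;-0.165 0.165 -0.065 0 1; -0.165 0.165 -0.035 0 1';python3 -m handwheel '0 0 0 0 1;0 0 0 0 1'
```

```text
t: 4.42
tool_pos: [457.0, 290.9, 57.0]
eef_rot: [-180.0, -0.0, 143.1]
ft_force: [0.9, 0.2, -0.3]
grip_width: 0.5
grasp_force: 0.2
t: 5.05
tool_pos: [526.2, 300.5, 66.3]
eef_rot: [-179.9, -0.0, 143.1]
ft_force: [0.5, 0.0, -0.1]
grip_width: 0.6
grasp_force: 0.2
t: 5.3
tool_pos: [526.1, 301.1, 68.4]
eef_rot: [180.0, 0.0, 143.2]
ft_force: [-0.5, 0.5, -0.3]
grip_width: 0.3
grasp_force: 0.1
```

```bash
python3 -m handwheel '0 0 0.02 0 1;0 0 0.035 0 1;0 0 0.035 0 1';python3 -m handwheel '0 0 -0.1 0 1;0 0 -0.13 0 1;-0.165 0.165 -0.13 0 1;-0.165 0.165 -0.065 0 1; -0.165 0.165 -0.035 0 1';python3 -m handwheel '0 0 0 0 1;0 0 0 0 1'
```

```text
t: 5.68
tool_pos: [526.2, 300.9, 57.0]
eef_rot: [-180.0, -0.0, 143.1]
ft_force: [-1.0, 0.3, -0.1]
grip_width: 0.3
grasp_force: 0.2
t: 6.3
tool_pos: [594.8, 310.3, 65.6]
eef_rot: [-179.9, -0.1, 143.1]
ft_force: [-0.5, 0.4, 0.9]
grip_width: 0.4
grasp_force: 0.2
t: 6.55
tool_pos: [595.2, 311.0, 68.3]
eef_rot: [-180.0, -0.0, 143.2]
ft_force: [0.1, -0.5, 0.5]
grip_width: 0.2
grasp_force: 0.1
```

```bash
python3 -m handwheel '0 0 0.02 0 1;0 0 0.035 0 1;0 0 0.035 0 1';python3 -m handwheel '0 0 -0.1 0 1;0 0 -0.13 0 1;-0.165 -0.165 -0.13 0 1;-0.165 -0.165 -0.065 0 1; -0.165 -0.165 -0.035 0 1';python3 -m handwheel '0 0 0 0 1;0 0 0 0 1'
```

```text
t: 6.92
tool_pos: [595.5, 310.8, 57.0]
eef_rot: [-180.0, -0.0, 143.1]
ft_force: [-1.4, 1.3, 0.9]
grip_width: 0.7
grasp_force: 0.2
t: 7.55
tool_pos: [605.6, 240.1, 69.4]
eef_rot: [-179.8, 0.0, 143.1]
ft_force: [-28.7, -23.8, 81.9]
grip_width: 0.5
grasp_force: 40.9
t: 7.8
tool_pos: [605.7, 240.6, 69.7]
eef_rot: [-179.8, 0.1, 143.2]
ft_force: [-7.8, -16.0, 24.7]
grip_width: 0.5
grasp_force: 13.1
```

```bash
python3 -m handwheel '0 0 -0.1 0 1;0.165 -0.165 -0.1 0 1;0.165 -0.165 -0.1 0 1;0.165 -0.165 -0.04 0 1; 0.165 -0.165 -0.025 0 1';python3 -m handwheel '0 0 0.01 0 1;0 0 0.02 0 1;0 0 0.025 0 1;0 0 0.025 0 1'
```

```text
t: 8.43
tool_pos: [536.7, 232.0, 73.5]
eef_rot: [-179.9, -0.0, 143.2]
ft_force: [-0.2, 0.6, 0.3]
grip_width: 0.7
grasp_force: 0.1
t: 8.93
tool_pos: [537.1, 231.8, 69.7]
eef_rot: [179.9, 0.0, 143.1]
ft_force: [-6.1, -3.7, 19.5]
grip_width: 0.2
grasp_force: 9.8
```

```bash
python3 -m handwheel '0 0 -0.1 0 1;0.165 -0.165 -0.1 0 1;0.165 -0.165 -0.1 0 1;0.165 -0.165 -0.04 0 1; 0.165 -0.165 -0.025 0 1';python3 -m handwheel '0 0 0.01 0 1;0 0 0.02 0 1;0 0 0.025 0 1;0 0 0.025 0 1'
```

```text
t: 9.55
tool_pos: [467.5, 221.7, 74.9]
eef_rot: [-180.0, -0.0, 143.1]
ft_force: [0.0, -0.2, -0.9]
grip_width: 0.3
grasp_force: 0.1
t: 10.05
tool_pos: [467.7, 221.9, 69.7]
eef_rot: [179.9, 0.0, 143.1]
ft_force: [-6.2, -3.1, 21.7]
grip_width: 0.5
grasp_force: 11.1
```

```bash
python3 -m handwheel '0 0 -0.1 0 1;0.165 -0.165 -0.1 0 1;0.165 -0.165 -0.1 0 1;0.165 -0.165 -0.04 0 1; 0.165 -0.165 -0.025 0 1';python3 -m handwheel '0 0 0.01 0 1;0 0 0.02 0 1;0 0 0.025 0 1;0 0 0.025 0 1';python3 -m handwheel '0 0 0.02 0 1;0 0 0.035 0 1;0 0 0.035 0 1'; python3 -m handwheel '0 0 -0.2 0 1;0 0 -0.4 0 1;0 0 -0.6 0 1;0 0 -0.8 0 1;0 0 -1 0 1'
python3 - <<'E'
from h import *
np.set_printoptions(precision=1,suppress=True)
for n in ('top','scene'):
    robot.grab_frame(n)
    for d in robot.pinpoint('jar_1',n): print(n,round(d['confidence'],2),np.round(d['xy']),at(n,d['xy'],0)[:2])
a=snap('top','t1.png')
g=cv2.cvtColor(a,cv2.COLOR_BGR2HSV)
m=((g[...,1]<50)&(g[...,2]>150)).astype(np.uint8); m[:, :303]=0;m[:,400:]=0;m[:170]=0;m[300:]=0
n,l,st,ce=cv2.connectedComponentsWithStats(m)
for i in range(1,n):
    if st[i,4]>60: print(st[i],ce[i],at('top',ce[i],60)[:2])
E
```

```text
t: 10.68
tool_pos: [398.1, 211.9, 75.0]
eef_rot: [-180.0, -0.0, 143.1]
ft_force: [0.2, 0.5, 0.6]
grip_width: 0.8
grasp_force: 0.1
t: 11.18
tool_pos: [397.9, 211.8, 67.9]
eef_rot: [180.0, 0.0, 143.1]
ft_force: [0.2, -0.7, 1.1]
grip_width: 0.5
grasp_force: 0.1
t: 11.55
tool_pos: [397.6, 211.7, 57.0]
eef_rot: [-180.0, -0.0, 143.1]
ft_force: [-0.6, 0.5, -0.1]
grip_width: 0.6
grasp_force: 0.2
t: 12.18
tool_pos: [397.3, 211.6, 359.6]
eef_rot: [180.0, 0.0, 143.1]
ft_force: [0.6, 0.4, 0.3]
grip_width: 0.7
grasp_force: 0.0
top 0.89 [322. 234.] [ 476.3 -202.9]
top 0.82 [369. 228.] [ 492.8 -337.3]
top 0.81 [367. 198.] [ 584.9 -335.4]
top 0.75 [332. 277.] [ 352.7 -228.9]
top 0.72 [359. 252.] [ 425.5 -305.5]
top 0.61 [320. 200.] [ 578.1 -196.8]
scene 0.98 [323. 271.] [ 395.4 -324.3]
scene 0.85 [347. 257.] [ 491.8 -346.2]
scene 0.82 [323. 226.] [ 583.  -200.6]
scene 0.82 [358. 240.] [ 589.8 -327.9]
scene 0.81 [289. 262.] [ 366.7 -224.5]
scene 0.79 [308. 244.] [ 471.7 -217.1]
[313 183  21  20 313] [322.6 192.8] [ 583.7 -200.4]
[360 182  22  19 323] [370.7 191.2] [ 588.2 -336.2]
[316 222  20  21 327] [325.5 232.1] [ 471.7 -206.3]
```

Cells 1, 6, 7 and 8 are empty; 2, 3, 4 and 5 are full. Three white jars, so I'll use cells 8, 6 and 1. First jar: A at (472,-206).

```bash
python3 -m handwheel '0 0 -0.12 0 -1;0 0 -0.24 0 -1;0 0 -0.24 0 -1' 15; python3 -c "
from h import *
print(plan([472,-206,430],143.15), plan([435,0,430],143.15))"
```

```text
t: 12.8
tool_pos: [398.2, 212.0, 429.9]
eef_rot: [179.9, 0.0, 143.1]
ft_force: [-0.3, -0.2, -0.5]
grip_width: 26.0
grasp_force: 0.0
[-1.0326e+00 -9.6720e-01 -7.0000e-04 -1.0000e-04] [-5.221e-01 -4.917e-01 -6.000e-04 -1.000e-04]
```

```bash
python3 -m handwheel '-0.515 -0.485 0 0 -1;-0.515 -0.485 0 0 -1;-0.515 -0.485 0 0 -1;-0.515 -0.485 0 0 -1' >/dev/null; python3 -m handwheel '-0.515 -0.485 0 0 -1;-0.515 -0.485 0 0 -1;-0.515 -0.485 0 0 -1;-0.515 -0.485 0 0 -1;-0.515 -0.485 0 0 -1';python3 -m handwheel '0 0 0.9 0 -1;0 0 0.9 0 -1;0 0 0.9 0 -1;0 0 0.9 0 -1;0 0 0.9 0 -1'
python3 - <<'E'
from h import *
print(plan([472,-206,33],143.15)); snap('wrist','w1.png')
E
```

```text
t: 13.92
tool_pos: [470.1, -207.5, 426.7]
eef_rot: [-180.0, -0.3, 143.0]
ft_force: [0.3, -0.2, -0.1]
grip_width: 92.9
grasp_force: 0.0
t: 14.55
tool_pos: [468.1, -203.7, 155.1]
eef_rot: [-180.0, -0.4, 143.2]
ft_force: [-0.3, -0.4, 0.1]
grip_width: 92.9
grasp_force: 0.0
[-1.79e-02  2.20e-03  4.07e-01  4.00e-04]
```

View pics/w1.png

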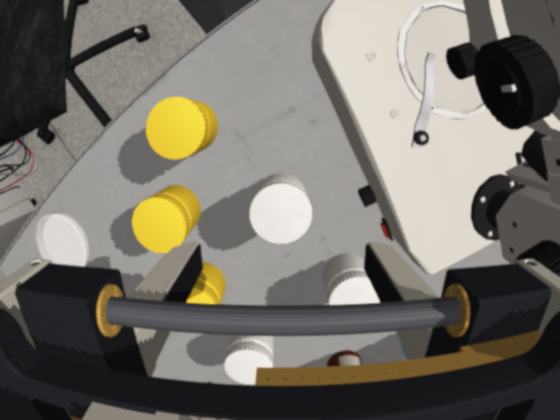

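The wrist view shows the white jar A at (281,212), centred between the fingers, and the yellow ones off to the left. I'll check its position from this picture.

```bash
cat >> h.py <<'E'
def wat(uv,z,s):
    c=robot.get_calibration('wrist');K=np.array(c['intrinsics']);T=np.array(c['T_tool_cam'])
    a=np.array([(uv[0]-K[0,2])/K[0,0],(uv[1]-K[1,2])/K[1,1]]);r=np.hypot(*a)
    v=np.append(a/r*np.sin(r),np.cos(r)); q=R.from_euler('xyz',s['eef_rot'],degrees=True)
    o=q.apply(T[:3,3])+s['tool_pos'];d=q.apply(T[:3,:3]@v)
    return o+d*(z-o[2])/d[2]
E
python3 - <<'E'
from h import *
p=wat((281,213),60,robot.sense());print(p,plan([p[0],p[1],33],143.15),plan([472,-206,33],143.15))
E
```

```text
[ 467.90123857 -206.55297686   60.        ] [-8.800e-03 -7.200e-03  4.043e-01  4.000e-04] [-1.860e-02  2.400e-03  4.042e-01  4.000e-04]
```

```bash
python3 -m handwheel '-0.006 0 0.2 0 -1;-0.006 0 0.3 0 -1;-0.006 0 0.3 0 -1;-0.006 0 0.3 0 -1'; python3 -c "
from h import *
print(plan([470,-206,33],143.15))"
```

```text
t: 15.1
tool_pos: [472.5, -207.3, 70.8]
eef_rot: [180.0, 0.1, 143.2]
ft_force: [0.5, -0.4, 0.6]
grip_width: 92.9
grasp_force: 0.0
[ 0.0096 -0.0017  0.1261  0.0002]
```

```bash
python3 -m handwheel '0.007 0 0.08 0 -1;0.007 0 0.126 0 -1;0.007 0 0.126 0 -1'; python3 -m handwheel '0 0 0 0 1;0 0 0 0 1;0 0 0 0 1;0 0 0 0 1;0 0 0 0 1' 15; python3 -m handwheel '0 0 -0.1 0 1;0 0 -0.2 0 1;0 0 -0.4 0 1;0 0 -0.6 0 1;0 0 -0.8 0 1'
```

```text
t: 15.48
tool_pos: [470.3, -206.1, 31.8]
eef_rot: [-180.0, -0.0, 143.1]
ft_force: [0.1, -0.2, 0.1]
grip_width: 93.0
grasp_force: 0.0
t: 16.1
tool_pos: [470.3, -206.2, 31.7]
eef_rot: [180.0, 0.0, 143.1]
ft_force: [0.2, -0.3, 2.1]
grip_width: 52.7
grasp_force: 15.0
t: 16.73
tool_pos: [469.8, -206.0, 273.6]
eef_rot: [-180.0, -0.0, 143.1]
ft_force: [0.1, -0.2, -1.4]
grip_width: 52.8
grasp_force: 15.0
```

```bash
python3 -m handwheel '0 0 -0.2 0 1;0 0 -0.4 0 1;0 0 -0.56 0 1;0 0 -0.56 0 1'; python3 -c "
from h import *
print(plan([595.8,310.9,435],143.15), plan([470,-206,435],143.15))"
```

```text
t: 17.23
tool_pos: [470.8, -206.5, 442.8]
eef_rot: [180.0, 0.3, 143.1]
ft_force: [-0.7, -0.7, -0.8]
grip_width: 52.8
grasp_force: 15.0
[ 0.7011  1.6298  0.0231 -0.    ] [ 0.0032 -0.0004  0.0259 -0.    ]
```

```bash
python3 -m handwheel '0.35 0.815 0 0 1;0.35 0.815 0 0 1;0.35 0.815 0 0 1;0.35 0.815 0 0 1;0.35 0.815 0 0 1'; python3 -m handwheel '0.35 0.815 0 0 1;0.35 0.815 0 0 1;0.35 0.815 0 0 1;0.35 0.815 0.1 0 1;0.35 0.815 0.3 0 1';python3 -m handwheel '0 0 0.5 0 1;0 0 0.5 0 1;0 0 0.5 0 1;0 0 0.5 0 1';  python3 -c "
from h import *
print(plan([595.8,310.9,87],143.15),robot.sense()['qpos'])"
```

```text
t: 17.85
tool_pos: [532.8, 55.4, 437.7]
eef_rot: [-179.9, -0.1, 143.3]
ft_force: [-0.3, -0.4, -0.8]
grip_width: 52.9
grasp_force: 15.0
t: 18.48
tool_pos: [595.8, 311.2, 356.5]
eef_rot: [179.9, 0.1, 143.2]
ft_force: [1.8, -0.2, -1.8]
grip_width: 52.4
grasp_force: 15.0
t: 18.98
tool_pos: [594.0, 307.5, 204.5]
eef_rot: [-179.7, -0.1, 143.1]
ft_force: [0.6, -0.2, -0.4]
grip_width: 53.0
grasp_force: 15.0
[ 0.0011  0.0147  0.3916 -0.0004] [ 2.33852464e+01  3.34999066e+01  7.57856435e+01 -1.18757215e-02
  7.10258076e+01 -2.97168377e+01]
```

```bash
python3 -m handwheel '0 0 0.12 0 1;0 0 0.24 0 1;0 0 0.24 0 1;0 0 0.24 0 1';  python3 -c "
from h import *
print(plan([595.8,310.9,87],143.15))"
```

```text
t: 19.48
tool_pos: [596.0, 309.0, 137.8]
eef_rot: [179.9, 0.1, 143.1]
ft_force: [-0.3, -0.1, -0.2]
grip_width: 52.5
grasp_force: 15.0
[ 0.0047  0.0042  0.1693 -0.0002]
```

```bash
python3 -m handwheel '0.0045 0.0045 0.08 0 1;0.0045 0.0045 0.12 0 1;0.0045 0.0045 0.15 0 1;0.0045 0.0045 0.165 0 1;0.0045 0.0045 0.165 0 1';  python3 -c "
from h import *
print(plan([595.8,310.9,87],143.15))"
```

```text
t: 20.1
tool_pos: [595.1, 310.7, 86.7]
eef_rot: [180.0, 0.0, 143.1]
ft_force: [-0.4, -0.4, 0.2]
grip_width: 52.7
grasp_force: 15.0
[-0.0015  0.0018 -0.0009 -0.0001]
```

```bash
python3 -m handwheel '0 0 0.003 0 1;0 0 0.003 0 1'; python3 -m handwheel '0 0 0.003 0 -0.2;0 0 0.003 0 -0.6;0 0 0.003 0 -0.6'; python3 -m handwheel '0 0 -0.1 0 -0.6;0 0 -0.25 0 -0.6;0 0 -0.4 0 -0.6;0 0 -0.6 0 -1;0 0 -0.8 0 -1'
python3 - <<'E'
from h import *
snap('wrist','w2.png')
print(plan([585,-200,430],143.15))
for n in ('top',):
    a=snap('top','t2.png')
    g=cv2.cvtColor(a,cv2.COLOR_BGR2HSV)
    m=((g[...,1]<50)&(g[...,2]>150)).astype(np.uint8); m[:, :303]=0;m[:,400:]=0;m[:170]=0;m[300:]=0
    k,l,st,ce=cv2.connectedComponentsWithStats(m)
    for i in range(1,k):
        if st[i,4]>60: print(st[i],ce[i],at('top',ce[i],60)[:2])
E
```

```text
t: 20.35
tool_pos: [595.2, 310.8, 86.3]
eef_rot: [179.9, 0.0, 143.1]
ft_force: [-1.9, -1.2, 7.0]
grip_width: 52.7
grasp_force: 15.0
t: 20.72
tool_pos: [594.7, 310.6, 84.0]
eef_rot: [-180.0, -0.0, 143.1]
ft_force: [0.3, -0.2, -0.3]
grip_width: 71.0
grasp_force: 0.0
t: 21.35
tool_pos: [594.4, 310.6, 326.0]
eef_rot: [-180.0, -0.0, 143.1]
ft_force: [1.6, 0.1, 0.3]
grip_width: 89.4
grasp_force: 0.0
[-0.9944 -1.3829 -0.3243 -0.    ]
[313 183  21  20 326] [322.55521472 192.75766871] [ 583.91015786 -200.43811462]
[359 182  23  19 341] [370.56891496 191.29912023] [ 588.00862166 -335.64124943]
```

View pics/w2.png

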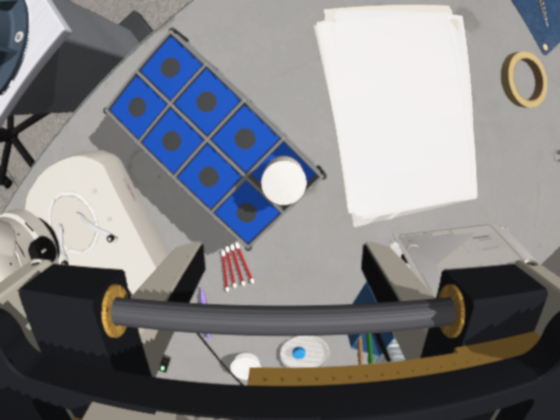

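The jar stands upright in cell 8 (284,180), sunk in its cell. Next is jar B at about (583,-201).

```bash
python3 -m handwheel '0 0 -0.2 0 -1;0 0 -0.325 0 -1;-0.35 -0.485 -0.325 0 -1;-0.35 -0.485 -0.325 0 -1;-0.5 -0.69 -0.325 0 -1'; python3 -c "
from h import *
print(plan([582,-201,430],143.15))"
```

```text
t: 22.08
tool_pos: [591.2, 121.4, 421.1]
eef_rot: [-180.0, -0.0, 143.2]
ft_force: [0.5, -0.1, 0.3]
grip_width: 92.7
grasp_force: 0.0
[-6.198e-01 -8.786e-01 -2.960e-02  1.000e-04]
```

```bash
python3 -m handwheel '-0.61 -0.87 -0.02 0 -1;-0.61 -0.87 -0.02 0 -1;-0.61 -0.87 -0.02 0 -1;-0.61 -0.87 -0.02 0 -1;-0.61 -0.87 -0.02 0 -1'; python3 -m handwheel '0 0 0 0 -1'; python3 -c "
from h import *
print(plan([582,-201,160],143.15))"
```

```text
t: 22.7
tool_pos: [581.2, -191.1, 427.2]
eef_rot: [180.0, -0.0, 143.1]
ft_force: [1.3, 0.5, 0.6]
grip_width: 93.0
grasp_force: 0.0
t: 22.82
tool_pos: [581.0, -192.8, 426.3]
eef_rot: [-180.0, -0.1, 142.9]
ft_force: [0.2, -0.6, 0.3]
grip_width: 93.0
grasp_force: 0.0
[-0.0201 -0.0191  0.8878 -0.0023]
```

```bash
python3 -m handwheel '-0.02 -0.02 0.3 0 -1;-0.02 -0.02 0.6 0 -1;-0.02 -0.02 0.888 0 -1;-0.02 -0.02 0.888 0 -1;-0.02 -0.02 0.888 0 -1'; python3 -m handwheel '0 0 0 0 -1;0 0 0 0 -1'
python3 - <<'E'
from h import *
s=robot.sense();a=snap('wrist','w3.png')
g=cv2.cvtColor(a,cv2.COLOR_BGR2HSV)
m=((g[...,1]<30)&(g[...,2]>200)).astype(np.uint8); m[:150]=0;m[265:]=0;m[:,:200]=0;m[:,360:]=0
k,l,st,ce=cv2.connectedComponentsWithStats(m)
for i in range(1,k):
    if st[i,4]>400:
        p=wat(ce[i],60,s);print(st[i],ce[i],p,plan([p[0],p[1],70],143.15))
print(plan([582,-201,70],143.15))
E
```

```text
t: 23.45
tool_pos: [581.3, -195.9, 157.7]
eef_rot: [-179.9, -0.3, 143.2]
ft_force: [0.1, -0.0, 0.4]
grip_width: 93.2
grasp_force: 0.0
t: 23.7
tool_pos: [584.2, -197.8, 163.8]
eef_rot: [179.9, 0.2, 143.2]
ft_force: [0.4, 0.7, 1.0]
grip_width: 93.0
grasp_force: 0.0
[ 247  171   62   65 3030] [277.96468647 204.62937294] [ 579.84407173 -200.46873315   60.        ] [ 0.0071 -0.0158  0.3122 -0.    ]
[ 2.000e-04 -1.290e-02  3.123e-01 -0.000e+00]
```

```bash
python3 -m handwheel '0.004 -0.014 0.2 0 -1;0.004 -0.014 0.29 0 -1;0.004 -0.014 0.29 0 -1;0.004 -0.014 0.29 0 -1'; python3 -c "
from h import *
print(plan([581,-201,32],143.15))"
```

```text
t: 24.25
tool_pos: [580.6, -200.6, 76.4]
eef_rot: [180.0, 0.2, 143.1]
ft_force: [0.6, -0.1, -0.7]
grip_width: 93.3
grasp_force: 0.0
[-1.400e-03 -3.000e-04  1.479e-01 -1.000e-04]
```

```bash
python3 -m handwheel '0 0 0.09 0 -1;0 0 0.146 0 -1;0 0 0.146 0 -1'; python3 -m handwheel '0 0 0 0 1;0 0 0 0 1;0 0 0 0 1;0 0 0 0 1;0 0 0 0 1' 15; python3 -m handwheel '0 0 -0.1 0 1;0 0 -0.2 0 1;0 0 -0.4 0 1;0 0 -0.6 0 1;0 0 -0.8 0 1';  python3 -m handwheel '0 0 -0.2 0 1;0 0 -0.4 0 1;0 0 -0.55 0 1;0 0 -0.55 0 1'; python3 -c "
from h import *
print(plan([457.2,291,435],143.15))"
```

```text
t: 24.62
tool_pos: [579.2, -200.1, 30.2]
eef_rot: [-180.0, -0.0, 143.1]
ft_force: [0.5, 0.1, 0.8]
grip_width: 93.3
grasp_force: 0.0
t: 25.25
tool_pos: [579.4, -200.1, 30.4]
eef_rot: [180.0, 0.0, 143.1]
ft_force: [-0.6, 0.2, 1.6]
grip_width: 52.6
grasp_force: 15.0
t: 25.88
tool_pos: [579.0, -200.0, 272.3]
eef_rot: [-180.0, -0.0, 143.1]
ft_force: [-0.6, 0.4, -0.4]
grip_width: 52.9
grasp_force: 15.0
t: 26.38
tool_pos: [579.8, -200.3, 438.8]
eef_rot: [179.9, 0.3, 143.1]
ft_force: [-0.3, 0.2, -2.2]
grip_width: 52.5
grasp_force: 15.0
[ 1.3095  1.0652  0.0064 -0.    ]
```

```bash
python3 -m handwheel '0.655 0.533 0 0 1;0.655 0.533 0 0 1;0.655 0.533 0 0 1;0.655 0.533 0 0 1;0.655 0.533 0 0 1'; python3 -m handwheel '0.655 0.533 0 0 1;0.655 0.533 0 0 1;0.655 0.533 0 0 1;0.655 0.533 0.1 0 1;0.655 0.533 0.3 0 1';python3 -m handwheel '0 0 0.2 0 1;0 0 0.4 0 1;0 0 0.65 0 1;0 0 0.65 0 1;0 0 0.65 0 1';python3 -m handwheel '0 0 0 0 1;0 0 0 0 1';  python3 -c "
from h import *
print(plan([457.2,291,86],143.15))"
```

```text
t: 27.0
tool_pos: [516.8, 48.7, 434.3]
eef_rot: [-180.0, -0.1, 143.4]
ft_force: [0.1, -1.5, -0.7]
grip_width: 52.5
grasp_force: 15.0
t: 27.62
tool_pos: [456.7, 293.6, 346.8]
eef_rot: [179.8, 0.1, 143.3]
ft_force: [1.1, -0.2, -1.8]
grip_width: 53.1
grasp_force: 15.0
t: 28.25
tool_pos: [457.3, 291.0, 153.0]
eef_rot: [-180.0, -0.0, 143.1]
ft_force: [0.6, -0.3, 1.0]
grip_width: 52.7
grasp_force: 15.0
t: 28.5
tool_pos: [457.6, 291.6, 154.3]
eef_rot: [179.8, 0.1, 143.1]
ft_force: [-0.9, -0.2, -0.0]
grip_width: 52.8
grasp_force: 15.0
[ 2.000e-04 -2.900e-03  2.275e-01 -0.000e+00]
```

```bash
python3 -m handwheel '0 -0.002 0.1 0 1;0 -0.002 0.15 0 1;0 -0.002 0.19 0 1;0 -0.002 0.22 0 1;0 -0.002 0.22 0 1'; python3 -m handwheel '0 0 0 0 1'; python3 -c "
from h import *
print(plan([457.2,291,85.2],143.15))"
```

```text
t: 29.12
tool_pos: [456.5, 290.7, 86.3]
eef_rot: [-180.0, -0.0, 143.1]
ft_force: [0.0, -1.0, -0.4]
grip_width: 52.6
grasp_force: 15.0
t: 29.25
tool_pos: [456.7, 290.8, 86.9]
eef_rot: [180.0, 0.0, 143.1]
ft_force: [0.0, 0.2, -0.2]
grip_width: 52.5
grasp_force: 15.0
[-0.001   0.0015  0.0058 -0.0001]
```

```bash
python3 -m handwheel '0 0 0.006 0 1;0 0 0.006 0 1;0 0 0.007 0 1'; python3 -m handwheel '0 0 0 0 -0.2;0 0 0 0 -0.6;0 0 0 0 -0.6'; python3 -m handwheel '0 0 -0.1 0 -0.6;0 0 -0.25 0 -0.6;0 0 -0.4 0 -0.6;0 0 -0.6 0 -1;0 0 -0.8 0 -1'
python3 - <<'E'
from h import *
snap('wrist','w4.png')
a=snap('top','t3.png')
g=cv2.cvtColor(a,cv2.COLOR_BGR2HSV)
m=((g[...,1]<50)&(g[...,2]>150)).astype(np.uint8); m[:, :303]=0;m[:,400:]=0;m[:170]=0;m[300:]=0
k,l,st,ce=cv2.connectedComponentsWithStats(m)
for i in range(1,k):
    if st[i,4]>60: print(st[i],ce[i],at('top',ce[i],60)[:2])
print(plan([586,-336,430],143.15))
E
```

```text
t: 29.62
tool_pos: [456.8, 290.9, 85.0]
eef_rot: [179.9, 0.0, 143.1]
ft_force: [-0.9, -0.4, 7.2]
grip_width: 52.6
grasp_force: 15.0
t: 30.0
tool_pos: [456.3, 290.6, 84.2]
eef_rot: [-180.0, -0.0, 143.1]
ft_force: [-0.6, -0.4, 0.4]
grip_width: 71.2
grasp_force: 0.0
t: 30.62
tool_pos: [456.1, 290.5, 326.2]
eef_rot: [-180.0, -0.0, 143.1]
ft_force: [1.0, 0.8, 0.5]
grip_width: 89.1
grasp_force: 0.0
[360 182  22  19 326] [370.72392638 191.18711656] [ 588.33380303 -336.09042845]
[-1.5974 -1.4152 -0.3368 -0.    ]
```

View pics/w4.png

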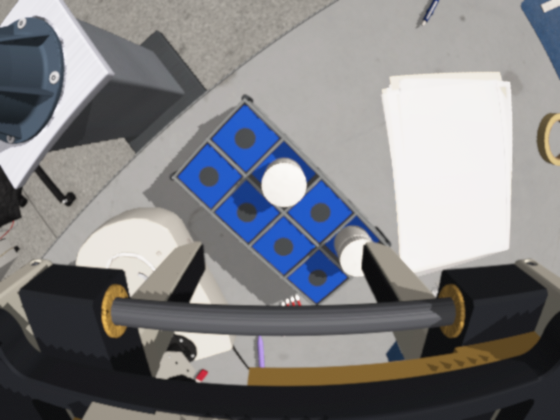

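Jars stand upright in cell 6 (284,182) and cell 8 (355,252). Last jar: C at about (586,-336).

```bash
python3 -m handwheel '0 0 -0.2 0 -1;0 0 -0.335 0 -1;-0.5 -0.44 -0.335 0 -1;-0.5 -0.44 -0.335 0 -1;-0.5 -0.44 -0.335 0 -1' >/dev/null; python3 -m handwheel '-0.6 -0.53 0 0 -1;-0.6 -0.53 0 0 -1;-0.6 -0.53 0 0 -1;-0.6 -0.53 0 0 -1;-0.6 -0.53 0 0 -1'; python3 -c "
from h import *
print(plan([585,-336,430],143.15))"
```

```text
t: 31.98
tool_pos: [543.5, -130.9, 423.2]
eef_rot: [-179.9, -0.1, 142.9]
ft_force: [-0.4, 0.5, -0.5]
grip_width: 93.1
grasp_force: 0.0
[-0.5225 -0.462  -0.0233 -0.0019]
```

```bash
python3 -m handwheel '-0.52 -0.46 0 0 -1;-0.52 -0.46 0 0 -1;-0.52 -0.46 0.1 0 -1;-0.52 -0.46 0.3 0 -1;-0.52 -0.46 0.5 0 -1' >/dev/null; python3 -m handwheel '0 0 0.2 0 -1;0 0 0.4 0 -1;0 0 0.4 0 -1;0 0 0.4 0 -1;0 0 0.4 0 -1'
python3 - <<'E'
from h import *
s=robot.sense();a=snap('wrist','w5.png')
g=cv2.cvtColor(a,cv2.COLOR_BGR2HSV)
m=((g[...,1]<30)&(g[...,2]>200)).astype(np.uint8); m[:150]=0;m[265:]=0;m[:,:200]=0;m[:,360:]=0
k,l,st,ce=cv2.connectedComponentsWithStats(m)
for i in range(1,k):
    if st[i,4]>400:
        p=wat(ce[i],60,s);print(st[i],ce[i],p,plan([p[0],p[1],75],143.15))
print(plan([586,-336,75],143.15))
E
```

```text
t: 33.22
tool_pos: [586.6, -332.1, 165.5]
eef_rot: [180.0, 0.3, 143.2]
ft_force: [-0.9, 0.2, 0.0]
grip_width: 92.5
grasp_force: 0.0
[ 247  175   61   64 2953] [277.63697934 207.91737216] [ 584.82248576 -337.19962986   60.        ] [-0.0051 -0.0169  0.3003  0.    ]
[-0.0058 -0.0113  0.3003  0.    ]
```

```bash
python3 -m handwheel '-0.005 -0.014 0.2 0 -1;-0.005 -0.014 0.29 0 -1;-0.005 -0.014 0.29 0 -1;-0.005 -0.014 0.29 0 -1'; python3 -c "
from h import *
print(plan([585.5,-336.5,32],143.15))"
```

```text
t: 33.78
tool_pos: [585.1, -336.5, 77.7]
eef_rot: [180.0, 0.2, 143.1]
ft_force: [-0.1, 0.1, 1.0]
grip_width: 92.8
grasp_force: 0.0
[-0.0006  0.0009  0.1524 -0.    ]
```

```bash
python3 -m handwheel '0 0 0.09 0 -1;0 0 0.148 0 -1;0 0 0.148 0 -1'; python3 -m handwheel '0 0 0 0 1;0 0 0 0 1;0 0 0 0 1;0 0 0 0 1;0 0 0 0 1' 15; python3 -m handwheel '0 0 -0.1 0 1;0 0 -0.2 0 1;0 0 -0.4 0 1;0 0 -0.6 0 1;0 0 -0.8 0 1';  python3 -m handwheel '0 0 -0.2 0 1;0 0 -0.4 0 1;0 0 -0.55 0 1;0 0 -0.55 0 1'; python3 -c "
from h import *
print(plan([397.8,211.8,435],143.15))"
```

```text
t: 34.15
tool_pos: [583.9, -335.7, 30.7]
eef_rot: [-180.0, -0.1, 143.1]
ft_force: [-1.1, 0.0, 0.1]
grip_width: 92.8
grasp_force: 0.0
t: 34.78
tool_pos: [584.1, -336.0, 31.2]
eef_rot: [-180.0, 0.0, 143.1]
ft_force: [0.4, 0.5, 1.3]
grip_width: 52.8
grasp_force: 15.0
t: 35.4
tool_pos: [583.7, -335.7, 272.9]
eef_rot: [180.0, -0.0, 143.1]
ft_force: [0.9, -0.4, -0.4]
grip_width: 52.4
grasp_force: 15.0
t: 35.9
tool_pos: [584.5, -336.1, 439.7]
eef_rot: [180.0, 0.4, 143.1]
ft_force: [0.0, 0.2, -1.8]
grip_width: 52.6
grasp_force: 15.0
[ 1.5934  1.0882  0.0063 -0.    ]
```

```bash
python3 -m handwheel '0.797 0.544 0 0 1;0.797 0.544 0 0 1;0.797 0.544 0 0 1;0.797 0.544 0 0 1;0.797 0.544 0 0 1'; python3 -m handwheel '0.797 0.544 0 0 1;0.797 0.544 0 0 1;0.797 0.544 0 0 1;0.797 0.544 0 0 1;0.797 0.544 0 0 1';python3 -m handwheel '0 0 0 0 1;0 0 0 0 1'; python3 -c "
from h import *
print(plan([397.8,211.8,160],143.15))"
```

```text
t: 36.52
tool_pos: [489.2, -59.7, 434.8]
eef_rot: [-180.0, -0.1, 143.2]
ft_force: [0.3, 0.3, 0.3]
grip_width: 52.6
grasp_force: 15.0
t: 37.15
tool_pos: [395.6, 214.0, 434.6]
eef_rot: [-179.9, -0.1, 143.2]
ft_force: [0.8, 0.5, -0.6]
grip_width: 52.7
grasp_force: 15.0
t: 37.4
tool_pos: [397.2, 211.6, 435.1]
eef_rot: [-179.9, -0.0, 143.1]
ft_force: [-0.3, 1.0, -1.1]
grip_width: 52.7
grasp_force: 15.0
[-0.0017  0.0031  0.9169 -0.    ]
```

```bash
python3 -m handwheel '-0.001 0.002 0.2 0 1;-0.001 0.002 0.4 0 1;-0.001 0.002 0.6 0 1;-0.001 0.002 0.8 0 1;-0.001 0.002 0.915 0 1';python3 -m handwheel '0 0 0 0 1;0 0 0 0 1';python3 -m handwheel '0 0 0.07 0 1;0 0 0.12 0 1;0 0 0.17 0 1;0 0 0.2 0 1;0 0 0.2 0 1';python3 -m handwheel '0 0 0 0 1;0 0 0 0 1'; python3 -c "
from h import *
print(plan([397.8,211.8,86],143.15))"
```

```text
t: 38.02
tool_pos: [396.9, 210.6, 158.6]
eef_rot: [-179.8, -0.1, 143.0]
ft_force: [-0.6, 1.1, -1.4]
grip_width: 52.7
grasp_force: 15.0
t: 38.28
tool_pos: [398.8, 212.1, 162.8]
eef_rot: [179.9, 0.1, 143.1]
ft_force: [-0.2, 0.6, -1.4]
grip_width: 52.7
grasp_force: 15.0
t: 38.9
tool_pos: [397.7, 212.3, 101.1]
eef_rot: [-180.0, -0.0, 143.1]
ft_force: [-0.0, -0.1, -0.8]
grip_width: 52.4
grasp_force: 15.0
t: 39.15
tool_pos: [398.1, 212.5, 101.9]
eef_rot: [180.0, 0.0, 143.1]
ft_force: [0.3, -0.2, -1.3]
grip_width: 52.2
grasp_force: 15.0
[-0.0007 -0.0025  0.0531 -0.    ]
```

```bash
python3 -m handwheel '0 -0.002 0.02 0 1;0 -0.002 0.035 0 1;0 -0.002 0.05 0 1;0 -0.002 0.055 0 1;0 -0.002 0.055 0 1'; python3 -c "
from h import *
print(plan([397.8,211.8,86],143.15))"
```

```text
t: 39.78
tool_pos: [397.7, 211.8, 85.5]
eef_rot: [-180.0, 0.0, 143.2]
ft_force: [-1.7, -3.8, 10.6]
grip_width: 52.5
grasp_force: 15.0
[-0.0003  0.0002 -0.0018  0.    ]
```

On the stop, so release, retreat and check everything.

```bash
python3 -m handwheel '0 0 0 0 -0.2;0 0 0 0 -0.55;0 0 0 0 -0.55'; python3 -m handwheel '0 0 -0.1 0 -0.55;0 0 -0.25 0 -0.55;0 0 -0.4 0 -0.6;0 0 -0.6 0 -1;0 0 -0.9 0 -1';python3 -m handwheel '0 0 0 0 -1;0 0 0 0 -1'
python3 - <<'E'
from h import *
s=robot.sense();w=snap('wrist','w6.png');a=snap('top','t4.png');b=snap('scene','s4.png')
cv2.imwrite('pics/f.png',np.hstack([cv2.resize(w[:300],(400,300)),cv2.resize(a[130:310,100:340],(400,300))]))
cv2.imwrite('pics/s5.png',cv2.resize(b[120:320,140:440],(780,520),interpolation=cv2.INTER_CUBIC))
E
```

```text
t: 40.15
tool_pos: [397.4, 211.9, 84.9]
eef_rot: [-180.0, -0.0, 143.1]
ft_force: [-0.2, -0.3, 0.0]
grip_width: 69.9
grasp_force: 0.0
t: 40.78
tool_pos: [397.0, 211.7, 329.3]
eef_rot: [-180.0, -0.0, 143.1]
ft_force: [0.6, 0.1, 0.8]
grip_width: 89.5
grasp_force: 0.0
t: 41.02
tool_pos: [397.1, 211.8, 326.6]
eef_rot: [-179.9, -0.0, 143.1]
ft_force: [0.2, 0.3, 0.4]
grip_width: 92.7
grasp_force: 0.0
```

View pics/f.png

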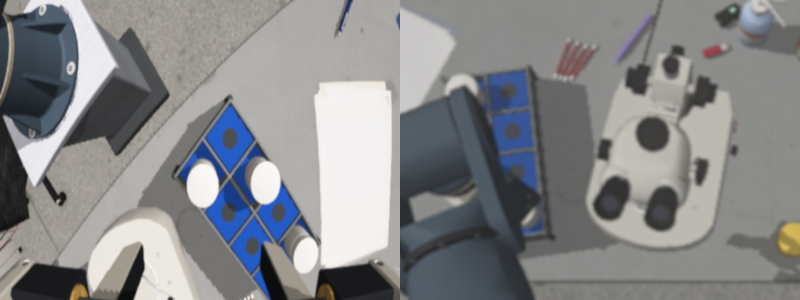

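View pics/s5.png

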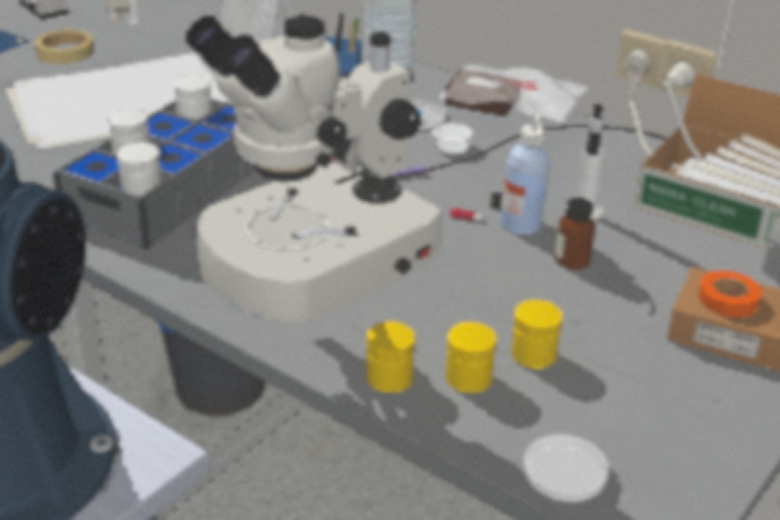

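The scene crop shows three white jars upright in the crate at about (138,165), (128,128) and (193,97). No white jar is left on the bench, the yellow ones are untouched, and the bottles and dish are where they stood. The wrist view agrees, showing jars in cells 1, 6 and 8.

```bash
python3 -c "
from workcell import robot
print(robot.finish_job())"
```

```text
the job is handed in; nothing more can be done
None
```

The job is handed in at about 41 s on the robot's clock: all three cream-white jars stand upright in cells 1, 6 and 8, which I had felt empty by touch first, and the final pictures show the bottles, dish and yellow jars where they stood.

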